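Hold the belt tensioner open for a belt change

ROBOT

A 6-joint arm with a two-finger parallel gripper is mounted at the origin on the work surface. World frame = base frame: x ahead of the robot, y to its left, z up, the work surface at z = 0. Lengths are in m, angles in degrees, forces in N, time in s.
With the tool pointing down it reaches from about 0.4 to 0.825 m from the base axis. Payload 7 kg.
Tool frame: the origin (TCP) lies at the very end of the fingers, on their centre line; the grasp point (between the pads) lies 19 mm behind it; z points along the fingers, y is the line along which they close (so a half turn about z gives the same grasp; the last joint's range is limited). The gripper opens to 88 mm and grips with 3 to 60 N. Pads are 19 mm wide; open, the fingers measure 130 mm over their backs; the gripper's body (78 mm by 193 mm) begins 47 mm behind the grasp point.
Start: joints at [86.293, 20.546, 0.682, 0, -70.136, -16.507], TCP at [0.233, 0.633, 0.227] pointing down, gripper open.
Joint ranges: [-176.03, 176.03], [-82.01, 121.73], [-58.28, 71.71], [-173.87, 95.51], [-174.79, -0.11], [-173.66, 173.66]. Speed limits (degrees/s): [136.94, 136.94, 172.46, 180, 180, 180].

INTERFACE

Orientations are given as [roll, pitch, yaw] about the fixed x, y, z axes, in that order (R = Rz(yaw) Ry(pitch) Rx(roll)).
In Python, from plant import r gives the robot as it stands. The module is installed in compiled form; this text tells all that it offers.
- The arm moves only by the tool jog_arm, never from a script. Its arguments are lists of equal length, an entry for each row: "travel": the shift along the tool's x, y, z each as a share of 50 cm, from -1 to 1, a list of three; "dr": the turn, a rotation vector about the tool's x, y, z each as a share of 360 degrees, from -1 to 1, a list of three; "claw": the opening, from 0 (shut) to 1 (fully open). A call has exactly 10 rows; each row is the pose to reach, as a shift and turn from the pose commanded when the call began, along the tool's axes at that moment, turning the shorter way round; what a row does not reach only later rows make up. A row lasts 1/8 s, in which the tool goes at most 62.5 mm and 10.7 degrees, less where a joint would pass 70% of its speed; a pose out of reach is approached as far as the arm can. A call with a number of a shift or a turn outside -1 to 1 is refused whole. A call with a gripper value outside its range is refused whole. The fingers move at their own pace and stop on an object; "newtons" is the grip in N (left out, the last holds). Time passes only in rows, so rows that repeat a pose let the fingers close, or fill a call up. It gives the time, the measured TCP pose, the force, the opening and the grip force at its end, in the units of the state.
- r.get_state(): the state, without advancing time (a new reading comes with each control period).
- r.capture(name): name is "scene" or "top" or "wrist"; returns a dict with "pixels" (420x560x3 uint8, red, green, blue), "range_z" (420x560 float32, m along the optical axis (not along the pixel's ray), 0 where there is no reading), "fx", "fy", "cx", "cy" (pixels), "position" and "attitude" of the camera in the world; the wrist camera has in their place "hand_eye" (4x4, takes a point from camera to tool coordinates, whose origin is the TCP and whose axes are the flange's). Camera axes: x right, y up, looking along -z (the intrinsics and any distortion apply to the point x, -y, -z); pixel columns grow to the right and rows downward; lengths in m; the calibration is good to about 2 mm. A picture is of the moment at which its call begins: read the wrist's pose just before it.
- r.close_job(): hands the job in; it is judged then, once.
Trained networks look in the newest picture that a camera, given by its name, has taken for a name from the list of things; names that differ only in an ending like _2 or _b are one class to them, and where a whole thing is asked for, a point or a joint stands for the part that bears it (a point fixed in the world has none). Each returns a list of dicts, best first, with "conf" (0 to 1); they miss things now and then, are a little off and sometimes report something else, mostly with a low value. They report only what shows in the picture. A call takes as long as a camera call.
- r.boxes_of(name, camera): "extent" ([left, top, right, bottom] in pixels, round what is visible of it).
- r.regions_of(name, camera): "pixels" (420x560 bool, what is visible of it) and "extent" ([left, top, right, bottom] in pixels, round what is visible of it).
- r.tip_of(name, camera): "at" ([column, row] in pixels: a listed point, or the origin of a listed thing).
The state is a dict: "time_s": time; "joints": joint angles; "qd": joint speeds; "joint_torque": joint torques, N m; "tcp_pos": TCP position; "eef_rot": TCP orientation; "contact_force": force on the tool from outside, world axes, zero at the start; "moment": the same for the moment, N m; "gripper_width": finger opening in m; "gripper_force": force on a finger pad.
Only numpy, scipy, OpenCV 4.12 (cv2) and the standard library are available. Lean on these libraries where they do the work, as an engineer would, in place of code of your own. Each camera call takes 0.05 s, during which the arm holds its last target. There are 200 camera calls.

TASK

Get the bench drive ready for a new belt: on the push-button box press the round key, then the square key, then the narrow bar key, one at a time and each fully down for a moment. Then swing the belt drive's sprung tension arm by its upright handle away from you, right up against its far stop, and hold it there with the gripper fingers: the program finishes while still holding it, since the spring pulls it back if you let go. Leave the bottle, screwdriver and collet block where they are.

Things in the scene. Friction and masses are not known exactly. Their poses are not given: they have to be found in the camera images.
- round_key_top (a point): Centre of the top face of the round key, a disc 36 mm across, black plastic on a 46 mm square collar, one of three keys on the push-button box. Top face 65 mm above the bench when up. x axis along the box's short side, y along the row of keys (the bar key is long in x); it moves with the key.
- round_key (a joint): How far this key is pressed, in m: 0 up, 0.006 fully down (moves straight down, springs back; about 1.5 N to start, 5 N fully down).
- square_key_top (a point): Centre of the top face of the square key, 30 x 30 mm, black plastic on a 46 mm square collar, one of three keys on the push-button box. Top face 65 mm above the bench when up. x axis along the box's short side, y along the row of keys (the bar key is long in x); it moves with the key.
- square_key (a joint): How far this key is pressed, in m: 0 up, 0.006 fully down (moves straight down, springs back; about 1.5 N to start, 5 N fully down).
- bar_key_top (a point): Centre of the top face of the narrow bar key, 12 mm wide and 38 mm long, black plastic on a 46 mm square collar, one of three keys on the push-button box. Top face 65 mm above the bench when up. x axis along the box's short side, y along the row of keys (the bar key is long in x); it moves with the key.
- bar_key (a joint): How far this key is pressed, in m: 0 up, 0.006 fully down (moves straight down, springs back; about 1.5 N to start, 5 N fully down).
- tension_arm (a joint): Swing of the tension arm in rad: 0 at its spring rest against the near stop pin, 1.0 hard against the far stop pin. It grows clockwise seen from above, as the arm's tip swings away from the robot. The spring always pulls it back to 0: at the handle it takes about 4 N to start and 7.5 N at the stop.
- tension_handle (a point): Centre line of the upright round steel handle (16 mm diameter, top 127 mm above the bench) at the free end of the tension arm, 120 mm from its pivot; this point is 110 mm above the bench and moves with the arm. The handle stands free above the arm's flat steel bar (top of its hub 69 mm above the bench); under the bar is a black jockey wheel, 44 mm across.
- tension_pivot (a point): The tension arm's upright pivot axis, at 110 mm height like tension_handle; the arm swings level about it. The pivot is a grey boss with a coil spring and brass pin, top 86 mm above the bench.
- drive: Belt drive: green base plate 220 (x) x 280 (y) x 18 mm, fixed to the bench, carrying the tension arm, two aluminium pulleys (66 mm high) and two steel stop pins (74 mm high). Only the arm's handle is higher than 86 mm. Origin at the centre of its underside; it stands on the left or the right of the bench.
- panel: Push-button box: low grey box 100 (x) x 210 (y) x 45 mm, fixed to the bench, with three keys in a row along y, 65 mm apart, the middle one at its centre; which key is in which place varies. Origin at the centre of its underside; it stands on the side the drive does not.
- oil_bottle: Bystander: white oil bottle, 52 mm across, 120 mm tall, standing; origin at the centre of its underside.
- screwdriver: Bystander: screwdriver 170 mm long, lying on the bench beyond the work; origin under its middle, long axis x.
- collet_block: Bystander: wooden block 80 x 110 x 35 mm with six steel collets standing 17 mm out of it; origin at the centre of its underside.

How it is judged (in metres and radians):
On the way, in this order (a step that is already met when the one before it is completed fails the run):
1. the round key is pressed down (value of joint round_key above 0.0045 m), for 0.1 s.
2. the square key is pressed down (value of joint square_key above 0.0045 m), for 0.1 s.
3. the bar key is pressed down (value of joint bar_key above 0.0045 m), for 0.1 s.
4. the tension arm is held against its far stop by the fingers, all keys up again (value of joint tension_arm above 0.95 rad and contact force between the fingers and tension_arm above 1 N and value of joint each of round_key, square_key, bar_key below 0.002 m), for 0.2 s.
At the end, for the whole second after the job is handed in: The tension arm is held still at its far stop (joint above 0.95 of 1.0 rad) by the gripper fingers pressing on it with more than 1 N, all three keys are up (pressed less than 2 mm), and the bottle, screwdriver and collet block are within 30 mm of where they started (all of step 4 and velocity of joint tension_arm between -0.1 and 0.1 rad/s and distance of each of oil_bottle, screwdriver, collet_block from where it was at the start of the episode below 0.03 m); the arm keeps its last pose, push and grip.
It fails at once if two keys are pressed at the same time (both more than 3 mm) (value of joint each of round_key, square_key above 0.003 m or value of joint each of round_key, bar_key above 0.003 m or value of joint each of square_key, bar_key above 0.003 m).
It fails at once if a bystander is moved more than 30 mm or the bottle is knocked over (distance of any of oil_bottle, screwdriver, collet_block from where it was at the start of the episode above 0.03 m or angle between oil_bottle's own z axis and vertical above 0.5 rad).
It also fails if it takes over 56 s, if anything falls off the work surface, if the arm or the gripper's body presses on something with over 40 N, if the wrist force passes 120 N, or if a joint passes its speed limit or range.

## Working session

There is one attempt and no reset: what is moved stays moved. The work goes in short steps, Python scripts to look and compute and a tool call to move; the robot and the scene stay as the last step left them, time stands still between calls to the robot, and variables do not carry over. Pictures are saved under pics/ and viewed, at most 10 in all, crops included, and the job is handed in when it is done.

Besides the shell and the picture viewer there is one more tool, called after ">>>" by a JSON object that holds its "api" and its "payload", one argument or row to a line. jog_arm: Moves the arm, as the interface text tells. Its arguments: {"type":"object","properties":{"travel":{"type":"array"},"dr":{"type":"array"},"claw":{"type":"array"},"newtons":{"type":"number"}},"required":["travel","dr","claw"]}

```bash
mkdir -p pics; cat > h.py <<'E'
from plant import r
import numpy as np, cv2
from scipy.spatial.transform import Rotation as R
def toR(a):
    a=np.array(a,float)
    if a.shape==(3,3): return R.from_matrix(a)
    if a.shape==(4,): return R.from_quat(a)
    return R.from_euler('xyz',a,degrees=True)
def pose(im):
    if 'hand_eye' in im:
        s=im['state']; T=np.eye(4); T[:3,:3]=toR(s['eef_rot']).as_matrix(); T[:3,3]=s['tcp_pos']
        return T@np.array(im['hand_eye'])
    T=np.eye(4);T[:3,:3]=toR(im['attitude']).as_matrix();T[:3,3]=im['position'];return T
def cap(n):
    s=r.get_state(); im=r.capture(n); im['state']=s; return im
def ray(im,u,v):
    d=np.array([(u-im['cx'])/im['fx'],-(v-im['cy'])/im['fy'],-1.]); T=pose(im)
    return T[:3,3],T[:3,:3]@d
def atz(im,u,v,z):
    o,d=ray(im,u,v); return o+d*(z-o[2])/d[2]
def atd(im,u,v):
    o,d=ray(im,u,v); u,v=int(round(u)),int(round(v))
    w=im['range_z'][max(v-1,0):v+2,max(u-1,0):u+2]; w=w[w>0]
    return o+d*np.median(w) if len(w) else None
E
cat > a.py <<'E'
from h import *
np.set_printoptions(precision=4,suppress=True)
s=r.get_state(); print(s)
for c in ['top','scene']:
    im=cap(c); print(c,im['position'],im['attitude'],[k for k in im],im['fx'])
    cv2.imwrite(f'pics/{c}0.png',im['pixels'][:,:,::-1])
    for n,z in [('round_key_top',.065),('square_key_top',.065),('bar_key_top',.065),('tension_handle',.11),('tension_pivot',.11),('drive',0),('panel',0),('oil_bottle',0),('collet_block',0),('screwdriver',0)]:
        for d in r.tip_of(n,c)[:2]:
            print(n,round(d['conf'],2),np.round(d['at'],1),atz(im,*d['at'],z),atd(im,*d['at']))
E
python3 a.py
```

```text
{'time_s': 0.0, 'joints': array([ 86.2942,  20.5912,   0.6346,  -0.019 , -70.1349, -16.51  ]), 'qd': array([ 0.0321, -0.0873, -0.0079, -0.026 , -0.0102,  0.0196]), 'joint_torque': array([  0.0003, -58.2724,  29.3051,   6.9973,   0.007 ,  -0.0002]), 'tcp_pos': array([0.2331, 0.633 , 0.2256]), 'eef_rot': array([179.9071,  -0.0089, -20.2223]), 'contact_force': array([ 0.8698, -0.6133, -0.8277]), 'moment': array([ 0.0302, -0.0063,  0.0687]), 'gripper_force': 0.0, 'gripper_width': 0.08777508970854621}
top [0.3803 0.0187 1.2022] [  9.3237  -1.6007 -89.3242] ['pixels', 'range_z', 'fx', 'fy', 'cx', 'cy', 'position', 'attitude', 'state'] 505.89856895202126
round_key_top 0.49 [404.3 242.2] [ 0.5127 -0.3026  0.065 ] [ 0.5127 -0.3028  0.0643]
round_key_top 0.26 [350.7 242. ] [ 0.5113 -0.18    0.065 ] [ 0.5114 -0.1801  0.0645]
square_key_top 0.69 [350.9 244.4] [ 0.5058 -0.1804  0.065 ] [ 0.5058 -0.1804  0.0652]
bar_key_top 0.54 [376.2 239.3] [ 0.5183 -0.2384  0.065 ] [ 0.5186 -0.2389  0.0627]
tension_handle 0.9 [139.4 270.3] [0.4386 0.2817 0.11  ] [0.4378 0.2779 0.1258]
tension_pivot 0.67 [187.1 
[... 788 characters left out ...]
 0.58 [156.4 232.3] [ 0.5178 -0.2446  0.065 ] [ 0.5176 -0.2447  0.0647]
tension_handle 0.85 [355.6 140.7] [0.4522 0.2757 0.11  ] [0.4439 0.2817 0.1023]
tension_pivot 0.75 [329.  161.1] [0.4963 0.1783 0.11  ] [0.4028 0.2364 0.0173]
tension_pivot 0.49 [185.  340.5] [ 0.8042 -0.2432  0.11  ] [ 0.7608 -0.2477  0.0252]
drive 0.79 [347.9 180. ] [0.4732 0.2584 0.    ] [0.4902 0.2461 0.0192]
panel 0.77 [167.  246.2] [ 0.5094 -0.2335  0.    ] [ 0.547  -0.232   0.0449]
oil_bottle 0.59 [330.2 284. ] [0.742  0.0661 0.    ] [0.7587 0.0539 0.0321]
collet_block 0.77 [399.8 258.1] [0.7414 0.2411 0.    ] [0.7592 0.2199 0.0343]
screwdriver 0.94 [186.4 341.8] [ 0.7515 -0.2472  0.    ] [ 0.7643 -0.2459  0.0252]
```

View pics/top0.png

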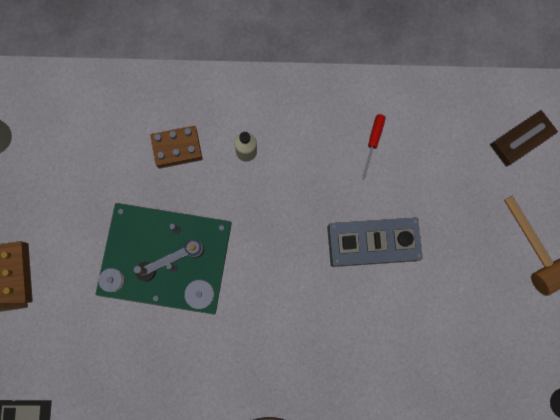

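View pics/scene0.png

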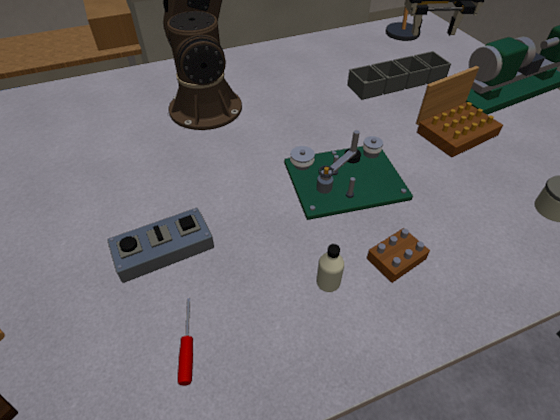

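The top view shows the robot base at bottom centre. The panel is on the right, with square (349,243), bar (377,241) and round (405,239). The drive is on the left, with the handle at (138,269) and the pivot at (194,247). The bottle is at (246,143). The scene view agrees. Next I go above the panel.

```bash
cat > go.py <<'E'
import sys
from h import *
# args: x y z yaw ; prints travel and dr shares from the current pose
def go(p,yaw,s=None):
    s=s or r.get_state(); Rt=R.from_euler('xyz',[180,0,s['eef_rot'][2]],degrees=True)
    t=Rt.inv().apply(np.array(p)-s['tcp_pos'])/.5
    dy=(R.from_euler('xyz',s['eef_rot'],degrees=True).inv()*R.from_euler('xyz',[180,0,yaw],degrees=True)).as_rotvec(degrees=True)/360
    print(p,yaw,'travel',np.round(t,4),'dr',np.round(dy,4))
if __name__=='__main__':
    for a in sys.argv[1:]:
        v=[float(q) for q in a.split(',')]; go(v[:3],v[3])
E
python3 go.py .42,.4,.23,-50 .45,.35,.23,-90
```

```text
[0.42, 0.4, 0.23] -50.0 travel [ 0.5118  0.3089 -0.0069] dr [ 0.     -0.      0.0827]
[0.45, 0.35, 0.23] -90.0 travel [ 0.6027  0.382  -0.0069] dr [ 0.     -0.      0.1939]
```

>>> {"api": "jog_arm", "payload": {
  "travel": [
    [0.15,0.1,0],
    [0.3,0.19,0],
    [0.45,0.28,0],
    [0.55,0.35,0],
    [0.6,0.4,0],
    [0.66,0.5,0],
    [0.72,0.6,0],
    [0.8,0.7,0],
    [0.87,0.815,0],
    [0.87,0.815,0]
  ],
  "dr": [
    [0,0,0.02],
    [0,0,0.04],
    [0,0,0.06],
    [0,0,0.08],
    [0,0,0.1],
    [0,0,0.12],
    [0,0,0.14],
    [0,0,0.16],
    [0,0,0.18],
    [0,0,0.194]
  ],
  "claw": [0,0,0,0,0,0,0,0,0,0]
}}

```text
time_s: 2.35
tcp_pos: [0.5008, 0.0983, 0.227]
eef_rot: [-180.0, 0.0, -90.3]
contact_force: [0.9, 1.2, -0.7]
gripper_width: 0.0008
gripper_force: 0.0
```

```bash
python3 go.py .5,-.24,.23,-90
```

```text
[0.5, -0.24, 0.23] -90.0 travel [ 0.6767 -0.002  -0.0061] dr [-0.0001  0.     -0.0008]
```

>>> {"api": "jog_arm", "payload": {
  "travel": [
    [0.12,0,0],
    [0.24,0,0],
    [0.36,0,0],
    [0.48,0,0],
    [0.58,0,0],
    [0.64,0,0],
    [0.677,0,0],
    [0.677,0,0],
    [0.677,0,0],
    [0.677,0,0]
  ],
  "dr": [
    [0,0,0],
    [0,0,0],
    [0,0,0],
    [0,0,0],
    [0,0,0],
    [0,0,0],
    [0,0,0],
    [0,0,0],
    [0,0,0],
    [0,0,0]
  ],
  "claw": [0,0,0,0,0,0,0,0,0,0]
}}

```text
time_s: 3.6
tcp_pos: [0.5005, -0.2369, 0.2267]
eef_rot: [-180.0, 0.0, -90.0]
contact_force: [-0.2, 0.3, 0.2]
gripper_width: 0.0005
gripper_force: 0.0
```

```bash
cat > b.py <<'E'
from h import *
np.set_printoptions(precision=4,suppress=True)
im=cap('wrist'); print(im['hand_eye'],im['state']['tcp_pos'])
cv2.imwrite('pics/wrist1.png',im['pixels'][:,:,::-1])
for n in ['round_key_top','square_key_top','bar_key_top']:
    for d in r.tip_of(n,'wrist')[:2]:
        print(n,round(d['conf'],2),np.round(d['at'],1),atz(im,*d['at'],.065),atd(im,*d['at']))
    for d in r.boxes_of(n,'wrist')[:2]:
        e=d['extent']; print('  box',round(d['conf'],2),np.round(e),atz(im,(e[0]+e[2])/2,(e[1]+e[3])/2,.065))
E
python3 b.py
```

```text
[[ 0.      0.9606  0.2781  0.0757]
 [ 1.      0.0003 -0.0011  0.0003]
 [-0.0011  0.2781 -0.9606 -0.1573]
 [ 0.      0.      0.      1.    ]] [ 0.5005 -0.2369  0.2267]
round_key_top 0.91 [264.6 124.8] [ 0.5155 -0.3036  0.065 ] [ 0.5156 -0.3036  0.0642]
  box 0.77 [244. 105. 279. 139.] [ 0.5189 -0.3063  0.065 ]
square_key_top 0.8 [274.6 242.2] [ 0.5062 -0.178   0.065 ] [ 0.5031 -0.2471  0.2288]
  box 0.91 [262. 225. 286. 236.] [ 0.5065 -0.1915  0.065 ]
  box 0.41 [251. 178. 285. 193.] [ 0.5128 -0.242   0.065 ]
bar_key_top 0.78 [267.2 186.6] [ 0.5137 -0.2408  0.065 ] [ 0.5137 -0.2406  0.0638]
  box 0.56 [248. 178. 284. 193.] [ 0.515 -0.242  0.065]
```

View pics/wrist1.png

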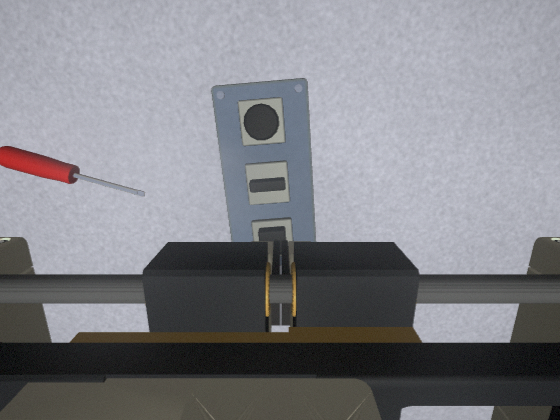

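The wrist view shows round at (262,121), bar at (267,184) and square at (272,236, partly hidden). The row is tilted about 3.5°. Positions agree with the 65 mm spacing, so I press round.

>>> {"api": "jog_arm", "payload": {
  "travel": [
    [0.07,-0.018,0.08],
    [0.138,-0.035,0.18],
    [0.138,-0.035,0.27],
    [0.138,-0.035,0.29],
    [0.138,-0.035,0.315],
    [0.138,-0.035,0.337],
    [0.138,-0.035,0.337],
    [0.138,-0.035,0.337],
    [0.138,-0.035,0.337],
    [0.138,-0.035,0.337]
  ],
  "dr": [
    [0,0,-0.01],
    [0,0,-0.01],
    [0,0,-0.01],
    [0,0,-0.01],
    [0,0,-0.01],
    [0,0,-0.01],
    [0,0,-0.01],
    [0,0,-0.01],
    [0,0,-0.01],
    [0,0,-0.01]
  ],
  "claw": [0,0,0,0,0,0,0,0,0,0]
}}

```text
time_s: 5.2
tcp_pos: [0.519, -0.3069, 0.0593]
eef_rot: [-179.9, -0.1, -86.4]
contact_force: [0.4, 1.6, 8.5]
gripper_width: 0.0002
gripper_force: 3.9
```

>>> {"api": "jog_arm", "payload": {
  "travel": [
    [0,0,-0.04],
    [0,0,-0.09],
    [-0.1,0,-0.09],
    [-0.2,0,-0.09],
    [-0.258,0,-0.09],
    [-0.258,0,-0.05],
    [-0.258,0,-0.02],
    [-0.258,0,0.0],
    [-0.258,0,0.001],
    [-0.258,0,0.001]
  ],
  "dr": [
    [0,0,0],
    [0,0,0],
    [0,0,0],
    [0,0,0],
    [0,0,0],
    [0,0,0],
    [0,0,0],
    [0,0,0],
    [0,0,0],
    [0,0,0]
  ],
  "claw": [0,0,0,0,0,0,0,0,0,0]
}}

```text
time_s: 6.45
tcp_pos: [0.5095, -0.1781, 0.059]
eef_rot: [180.0, 0.0, -86.5]
contact_force: [-7.2, 7.7, 20.8]
gripper_width: 0.0004
gripper_force: 10.8
```

>>> {"api": "jog_arm", "payload": {
  "travel": [
    [0,0,0],
    [0,0,0],
    [0,0,0],
    [0,0,0],
    [0,0,0],
    [0,0,0],
    [0,0,0],
    [0,0,0],
    [0,0,0],
    [0,0,0]
  ],
  "dr": [
    [0,0,0],
    [0,0,0],
    [0,0,0],
    [0,0,0],
    [0,0,0],
    [0,0,0],
    [0,0,0],
    [0,0,0],
    [0,0,0],
    [0,0,0]
  ],
  "claw": [0,0,0,0,0,0,0,0,0,0]
}}

```text
time_s: 7.7
tcp_pos: [0.5095, -0.1781, 0.059]
eef_rot: [180.0, 0.0, -86.5]
contact_force: [-6.9, 8.4, 20.4]
gripper_width: 0.0004
gripper_force: 10.7
```

```bash
python3 - <<'E'
from h import *
np.set_printoptions(precision=4,suppress=True)
im=cap('scene'); print(im['state']['tcp_pos'])
cv2.imwrite('pics/scene1.png',cv2.resize(im['pixels'][170:300,70:270,::-1],None,fx=4,fy=4))
E
```

```text
[ 0.5095 -0.1781  0.059 ]
```

View pics/scene1.png

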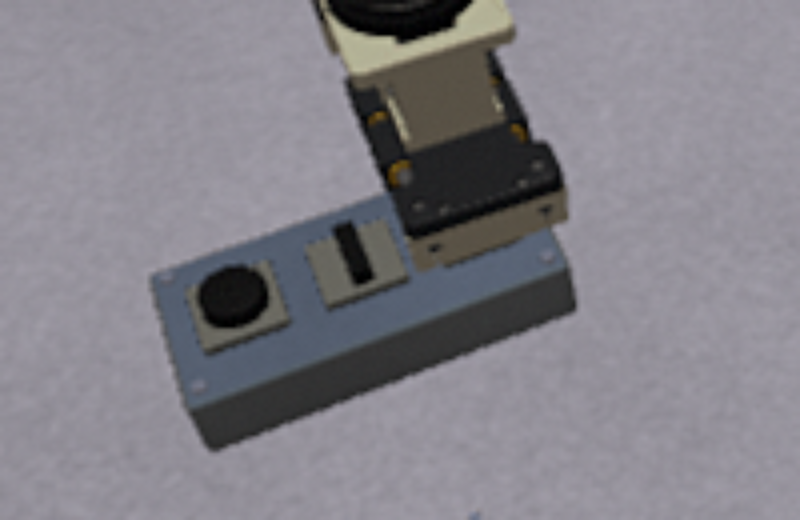

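The closed fingers are on the square key. z=0.059 with 20 N means it is at its bottom, and bar and round are up. Next the bar key.

>>> {"api": "jog_arm", "payload": {
  "travel": [
    [0,0,-0.04],
    [0,0,-0.09],
    [0.06,0,-0.09],
    [0.128,-0.003,-0.09],
    [0.128,-0.003,-0.09],
    [0.128,-0.003,-0.05],
    [0.128,-0.003,-0.02],
    [0.128,-0.003,0.0],
    [0.128,-0.003,0],
    [0.128,-0.003,0]
  ],
  "dr": [
    [0,0,0],
    [0,0,0],
    [0,0,0],
    [0,0,0],
    [0,0,0],
    [0,0,0],
    [0,0,0],
    [0,0,0],
    [0,0,0],
    [0,0,0]
  ],
  "claw": [0,0,0,0,0,0,0,0,0,0]
}}

```text
time_s: 9.0
tcp_pos: [0.5148, -0.2419, 0.059]
eef_rot: [180.0, -0.0, -86.4]
contact_force: [-7.5, 2.8, 17.8]
gripper_width: 0.0008
gripper_force: 8.6
```

>>> {"api": "jog_arm", "payload": {
  "travel": [
    [0,0,-0.12],
    [0,0,-0.24],
    [0,0,-0.34],
    [-0.12,0,-0.34],
    [-0.24,0,-0.34],
    [-0.36,0.01,-0.34],
    [-0.48,0.02,-0.34],
    [-0.6,0.03,-0.34],
    [-0.72,0.04,-0.34],
    [-0.84,0.04,-0.34]
  ],
  "dr": [
    [0,0,0],
    [0,0,0],
    [0,0,0],
    [0,0,0],
    [0,0,0],
    [0,0,0],
    [0,0,0],
    [0,0,0],
    [0,0,0],
    [0,0,0]
  ],
  "claw": [0,0,0,0,0,0,0,1,1,1]
}}

```text
time_s: 10.25
tcp_pos: [0.4684, 0.1782, 0.2278]
eef_rot: [-180.0, 0.0, -86.4]
contact_force: [1.4, 0.8, 0.0]
gripper_width: 0.0249
gripper_force: 0.0
```

```bash
python3 go.py .42,.37,.23,-57 
```

```text
[0.42, 0.37, 0.23] -57.0 travel [-0.3889  0.0727 -0.0043] dr [-0.0001  0.     -0.0817]
```

>>> {"api": "jog_arm", "payload": {
  "travel": [
    [-0.1,0.02,0],
    [-0.2,0.04,0],
    [-0.3,0.06,0],
    [-0.36,0.07,0],
    [-0.389,0.073,0],
    [-0.389,0.073,0],
    [-0.389,0.073,0],
    [-0.389,0.073,0],
    [-0.389,0.073,0],
    [-0.389,0.073,0]
  ],
  "dr": [
    [0,0,-0.02],
    [0,0,-0.04],
    [0,0,-0.06],
    [0,0,-0.08],
    [0,0,-0.082],
    [0,0,-0.082],
    [0,0,-0.082],
    [0,0,-0.082],
    [0,0,-0.082],
    [0,0,-0.082]
  ],
  "claw": [1,1,1,1,1,1,1,1,1,1]
}}

```text
time_s: 11.5
tcp_pos: [0.421, 0.3677, 0.2277]
eef_rot: [-180.0, 0.0, -57.0]
contact_force: [-0.6, 0.2, 0.1]
gripper_width: 0.0873
gripper_force: 0.0
```

```bash
cat > c.py <<'E'
from h import *
np.set_printoptions(precision=4,suppress=True)
im=cap('wrist'); print(im['state']['tcp_pos'])
cv2.imwrite('pics/wrist2.png',im['pixels'][:,:,::-1])
for n in ['tension_handle','tension_pivot']:
    for d in r.tip_of(n,'wrist')[:2]:
        print(n,round(d['conf'],2),np.round(d['at'],1),atz(im,*d['at'],.11),atd(im,*d['at']))
# handle-top points by depth
v,u=np.nonzero(im['range_z']>0); o,_=ray(im,0,0); T=pose(im); z=im['range_z'][v,u]
P=(np.c_[(u-im['cx'])/im['fx'],-(v-im['cy'])/im['fy'],-np.ones(len(u))]*z[:,None])@T[:3,:3].T+o
for lo,hi in [(.122,.132),(.10,.132),(.081,.09)]:
    k=(P[:,2]>lo)&(P[:,2]<hi)&(np.hypot(P[:,0]-.45,P[:,1]-.24)<.15)
    print(lo,k.sum(),P[k].mean(0),P[k].min(0),P[k].max(0))
E
python3 c.py
```

```text
[0.421  0.3677 0.2277]
tension_handle 0.81 [317.6 111.8] [0.4364 0.2845 0.11  ] [0.4379 0.2856 0.1262]
0.122 316 [0.4377 0.2837 0.1259] [0.4296 0.2757 0.122 ] [0.4451 0.2914 0.1283]
0.1 353 [0.4381 0.2841 0.1244] [0.4296 0.2757 0.1   ] [0.4454 0.2914 0.1283]
0.081 14 [0.4428 0.287  0.085 ] [0.4349 0.2801 0.0815] [0.4451 0.2909 0.0897]
```

View pics/wrist2.png

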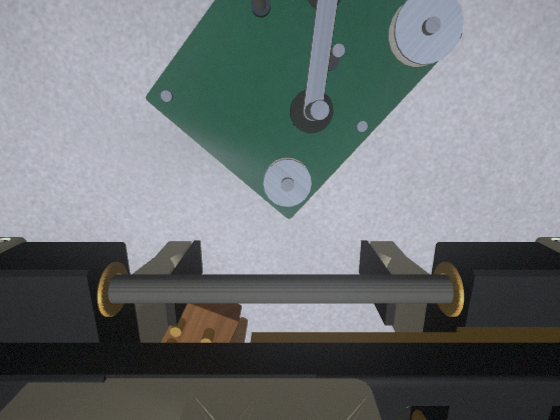

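The wrist view shows the handle top at (318,110). The tension arm runs up and out of the picture along about column 325. One more measurement gives the pivot for the swing arc.

```bash
cat > d.py <<'E'
from h import *
np.set_printoptions(precision=4,suppress=True)
def cloud(im):
    v,u=np.nonzero(im['range_z']>0); T=pose(im); z=im['range_z'][v,u]
    return (np.c_[(u-im['cx'])/im['fx'],-(v-im['cy'])/im['fy'],-np.ones(len(u))]*z[:,None])@T[:3,:3].T+T[:3,3]
H=np.array([.437,.2835])
P=cloud(cap('wrist'))
w=np.hypot(*(P[:,:2]-H).T)
k=(P[:,2]>.055)&(P[:,2]<.072)&(w>.02)&(w<.09)&(P[:,0]>.43)&(P[:,1]<.29)
for lo in (.02,.035,.05,.065,.08):
    q=P[k&(w>lo)&(w<lo+.012)]; print(lo,len(q),q.mean(0) if len(q) else'', q.std(0) if len(q) else '')
P=cloud(cap('top')); k=(P[:,2]>.078)&(P[:,2]<.092)&(np.hypot(P[:,0]-.495,P[:,1]-.175)<.04)
print(k.sum(),P[k].mean(0),P[k].min(0),P[k].max(0))
E
python3 d.py; python3 go.py .437,.2835,.16,-58 .437,.2835,.096,-58
```

```text
0.02 323 [0.4496 0.2637 0.0654] [0.0062 0.0077 0.0039]
0.035 273 [0.4557 0.2475 0.067 ] [0.005 0.004 0.001]
0.05 340 [0.4601 0.2334 0.0668] [0.0069 0.0039 0.0024]
0.065 291 [0.4692 0.2205 0.0671] [0.005  0.0039 0.001 ]
0.08 256 [0.4755 0.2079 0.0671] [0.0049 0.0036 0.001 ]
80 [0.495  0.1751 0.0821] [0.4771 0.1579 0.078 ] [0.5111 0.194  0.09  ]
[0.437, 0.2835, 0.16] -58.0 travel [0.1592 0.0651 0.1351] dr [0.    0.    0.003]
[0.437, 0.2835, 0.096] -58.0 travel [0.1592 0.0651 0.2631] dr [0.    0.    0.003]
```

>>> {"api": "jog_arm", "payload": {
  "travel": [
    [0.08,0.033,0.0],
    [0.159,0.065,0.05],
    [0.159,0.065,0.1],
    [0.159,0.065,0.17],
    [0.159,0.065,0.24],
    [0.159,0.065,0.263],
    [0.159,0.065,0.263],
    [0.159,0.065,0.263],
    [0.159,0.065,0.263],
    [0.159,0.065,0.263]
  ],
  "dr": [
    [0,0,0.014],
    [0,0,0.014],
    [0,0,0.014],
    [0,0,0.014],
    [0,0,0.014],
    [0,0,0.014],
    [0,0,0.014],
    [0,0,0.014],
    [0,0,0.014],
    [0,0,0.014]
  ],
  "claw": [1,1,1,1,1,1,0,0,0,0],
  "newtons": 30
}}

```text
time_s: 13.0
tcp_pos: [0.4372, 0.2839, 0.0968]
eef_rot: [-179.9, 0.0, -62.0]
contact_force: [1.6, 0.7, 0.2]
gripper_width: 0.053
gripper_force: 0.0
```

>>> {"api": "jog_arm", "payload": {
  "travel": [
    [0,0,0],
    [0,0,0],
    [0,0,0],
    [0,0,0],
    [0,0,0],
    [0,0,0],
    [0,0,0],
    [0,0,0],
    [0,0,0],
    [0,0,0]
  ],
  "dr": [
    [0,0,0],
    [0,0,0],
    [0,0,0],
    [0,0,0],
    [0,0,0],
    [0,0,0],
    [0,0,0],
    [0,0,0],
    [0,0,0],
    [0,0,0]
  ],
  "claw": [0,0,0,0,0,0,0,0,0,0],
  "newtons": 30
}}

```text
time_s: 14.25
tcp_pos: [0.4381, 0.2843, 0.0962]
eef_rot: [-179.9, 0.0, -62.0]
contact_force: [6.9, 0.5, -3.4]
gripper_width: 0.0152
gripper_force: 30.0
```

```bash
python3 - <<'E'
from h import *
s=r.get_state(); print(s['tcp_pos'],s['eef_rot'],s['gripper_width'],s['gripper_force'],s['contact_force'])
C=np.array([.495,.177]); d=s['tcp_pos'][:2]-C; print(np.hypot(*d),np.degrees(np.arctan2(d[1],d[0])))
Rt=R.from_euler('xyz',[180,0,s['eef_rot'][2]],degrees=True)
for a in np.linspace(0,58,9)[1:]:
    n=R.from_euler('z',-a,degrees=True).apply([*d,0]); print(a,np.round(Rt.inv().apply(n-[*d,0])/.5,3),round(a/360,3))
E
```

```text
[0.43807698 0.28433364 0.0961857 ] [-1.79881559e+02  9.60416267e-03 -6.19585094e+01] 0.015197949793002997 30.00287801027298 [ 6.89974737  0.49716924 -3.43123685]
0.12149378699667554 117.93866902968799
7.25 [ 0.002 -0.031 -0.   ] 0.02
14.5 [ 0.008 -0.061 -0.   ] 0.04
21.75 [ 0.017 -0.09  -0.   ] 0.06
29.0 [ 0.031 -0.118 -0.   ] 0.081
36.25 [ 0.047 -0.144 -0.   ] 0.101
43.5 [ 0.067 -0.167 -0.   ] 0.121
50.75 [ 0.09  -0.188 -0.   ] 0.141
58.0 [ 0.115 -0.206 -0.   ] 0.161
```

>>> {"api": "jog_arm", "payload": {
  "travel": [
    [0.0,-0.015,0],
    [0.002,-0.031,0],
    [0.005,-0.046,0],
    [0.008,-0.061,0],
    [0.017,-0.09,0],
    [0.031,-0.118,0],
    [0.047,-0.144,0],
    [0.067,-0.167,0],
    [0.09,-0.188,0],
    [0.09,-0.188,0]
  ],
  "dr": [
    [0,0,0.01],
    [0,0,0.02],
    [0,0,0.03],
    [0,0,0.04],
    [0,0,0.06],
    [0,0,0.081],
    [0,0,0.101],
    [0,0,0.121],
    [0,0,0.141],
    [0,0,0.141]
  ],
  "claw": [0,0,0,0,0,0,0,0,0,0]
}}

```text
time_s: 15.5
tcp_pos: [0.5404, 0.2869, 0.0961]
eef_rot: [179.9, -0.1, -112.9]
contact_force: [-6.9, -1.2, 8.3]
gripper_width: 0.0155
gripper_force: 30.0
```

```bash
python3 - <<'E'
from h import *
s=r.get_state(); print(s['tcp_pos'],s['eef_rot'],s['gripper_width'],s['gripper_force'],s['contact_force'])
C=np.array([.495,.177]); d=s['tcp_pos'][:2]-C; print(np.hypot(*d),np.degrees(np.arctan2(d[1],d[0])))
Rt=R.from_euler('xyz',[180,0,s['eef_rot'][2]],degrees=True)
for a in (3,6,8,10):
    n=R.from_euler('z',-a,degrees=True).apply([*d,0]); print(a,np.round(Rt.inv().apply(n-[*d,0])/.5,3),round(a/360,3))
E
```

```text
[0.54044557 0.28686872 0.0960667 ] [ 1.79910650e+02 -1.44295030e-01 -1.12894014e+02] 0.015490879454884296 30.001533329486847 [-6.90690565 -1.20358691  8.33080475]
0.11889674290443565 67.52829023984462
3 [ 0.    -0.012 -0.   ] 0.008
6 [ 0.001 -0.025 -0.   ] 0.017
8 [ 0.002 -0.033 -0.   ] 0.022
10 [ 0.003 -0.041 -0.   ] 0.028
```

>>> {"api": "jog_arm", "payload": {
  "travel": [
    [0,-0.006,0],
    [0,-0.012,0],
    [0.001,-0.018,0],
    [0.001,-0.024,0],
    [0.001,-0.029,0],
    [0.002,-0.033,0],
    [0.002,-0.033,0],
    [0.002,-0.033,0],
    [0.002,-0.033,0],
    [0.002,-0.033,0]
  ],
  "dr": [
    [0,0,0.004],
    [0,0,0.008],
    [0,0,0.012],
    [0,0,0.017],
    [0,0,0.02],
    [0,0,0.022],
    [0,0,0.022],
    [0,0,0.022],
    [0,0,0.022],
    [0,0,0.022]
  ],
  "claw": [0,0,0,0,0,0,0,0,0,0]
}}

```text
time_s: 16.75
tcp_pos: [0.5534, 0.2802, 0.0961]
eef_rot: [179.8, -0.2, -120.6]
contact_force: [-12.8, 0.1, 9.7]
gripper_width: 0.0155
gripper_force: 30.0
```

>>> {"api": "jog_arm", "payload": {
  "travel": [
    [0,-0.002,0],
    [0,-0.004,0],
    [0,-0.006,0],
    [0,-0.006,0],
    [0,-0.006,0],
    [0,-0.006,0],
    [0,-0.006,0],
    [0,-0.006,0],
    [0,-0.006,0],
    [0,-0.006,0]
  ],
  "dr": [
    [0,0,0],
    [0,0,0],
    [0,0,0],
    [0,0,0],
    [0,0,0],
    [0,0,0],
    [0,0,0],
    [0,0,0],
    [0,0,0],
    [0,0,0]
  ],
  "claw": [0,0,0,0,0,0,0,0,0,0]
}}

```text
time_s: 18.0
tcp_pos: [0.5535, 0.2801, 0.096]
eef_rot: [179.7, -0.2, -120.6]
contact_force: [-25.5, 8.1, 15.7]
gripper_width: 0.015
gripper_force: 30.0
```

```bash
python3 - <<'E'
from h import *
im=cap('scene'); print(im['state']['tcp_pos'],im['state']['contact_force'])
cv2.imwrite('pics/scene2.png',im['pixels'][:,:,::-1])
E
```

```text
[0.55354372 0.28010451 0.09602968] [-25.4618495    8.12804736  15.74263584]
```

View pics/scene2.png

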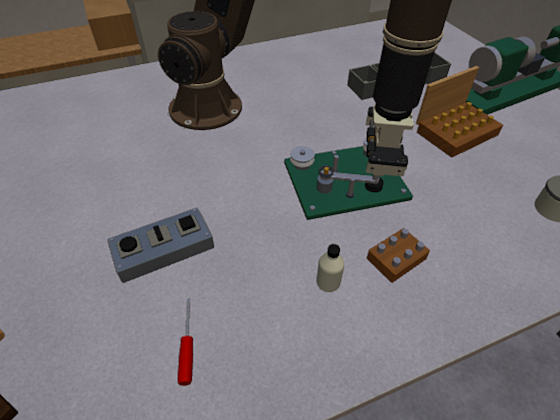

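The arm (324,175)–(375,183) lies against the far pin at (351,187). The force rose to about 25 N with no further motion, so it is at the stop. The keys are up and the bystanders have not moved. I hand in.

```bash
python3 -c "
from plant import r
print(r.close_job())"
```

```text
the job is handed in; nothing more can be done
None
```

The round, square and bar keys were each pressed fully down in that order, and the job was handed in with the gripper holding the tension arm against its far stop; the hand-in gave no verdict.

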